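# Stack two plates on the plate warmer and hold its boost dial

### The arm

A 6-joint arm with a two-finger parallel gripper is mounted at the origin on a cart in front of the work surface, level with it; the furniture and walls round the work are solid. World frame = base frame: x ahead of the robot, y to its left, z up, the work surface at z = 0. Lengths are in m, angles in rad, forces in N, time in s.
With the tool pointing down it reaches from about 0.375 to 0.925 m from the base axis. Payload 5.7 kg.
Tool frame: the origin (TCP) lies at the very end of the fingers, on their centre line; the grasp point (between the pads) lies 19 mm behind it (r.tcp_to_grasp is the distance from the TCP to the grasp point, in m); z points along the fingers, y is the line along which they close (so a half turn about z gives the same grasp; the last joint's range is limited). The gripper opens to 85 mm and grips with 20 to 120 N. Pads are 22 mm wide; open, the fingers measure 114 mm over their backs; the gripper's body (76 mm by 85 mm) begins 54 mm behind the grasp point. The pads swing forward as they close: fully open they stand 13 mm farther back than shut.
Start: joints at [-1.389, 0.359, 1.51, -0, 1.272, -0.115], TCP at [0.175, -0.574, 0.231] pointing down, gripper open.
Joint ranges: [-2.97, 2.97], [-1.01, 2.36], [0.21, 2.38], [-0.96, 4.11], [0.2, 2.71], [-2.98, 2.98]. Speed limits (rad/s): [2.39, 2.39, 3.14, 3.14, 3.14, 3.14].

### API

Orientations are given as a unit quaternion [x, y, z, w].
In Python, from rig import r gives the robot as it stands. The module is installed in compiled form; this text tells all that it offers.
- The arm moves only by the tool carry_out, never from a script. Its argument "plan" is a list of rows, each a list of 7 numbers: the shift along the tool's x, y, z in cm, then the turn, a rotation vector about the tool's x, y, z in rad, then the opening in per cent of the stroke, from 0 (shut) to 100 (fully open). In form: [[x, y, z, wx, wy, wz, hand], ...]. A call has 1 to 20 rows; each row is the pose to reach, as a shift and turn from the pose commanded when the call began, along the tool's axes at that moment; what a row does not reach only later rows make up. A row lasts 1/12 s, in which the tool goes at most 41.7 mm and 7.16 degrees, less where a joint would pass 70% of its speed; a pose out of reach is approached as far as the arm can. A call with a gripper value outside its range is refused whole. The fingers move at their own pace and stop on an object; "newtons" is the grip in N (left out, the last holds). Time passes only in rows, so rows that repeat a pose let the fingers close. It gives the time, the measured TCP pose, the force, the opening and the grip force at its end, in the units of the state.
- r.get_obs(): the state, without advancing time (a new reading comes with each control period).
- r.grab_frame(name): name is "scene" or "side" or "wrist"; returns a dict with "image" (400x640x3 uint8, red, green, blue), "z_map" (400x640 float32, m along the optical axis (not along the pixel's ray), 0 where there is no reading), "intrinsics" (3x3 intrinsics, pixels), "R" (3x3) and "t" (3): a world point X has camera coordinates R X + t. Camera axes: x right, y down, z forward; pixel columns grow to the right and rows downward; lengths in m; the calibration is good to about 2 mm. A picture is of the moment at which its call begins.
- r.finish_job(): hands the job in; it is judged then, once.
Trained networks look in the newest picture that a camera, given by its name, has taken for a name from the list of things; names that differ only in an ending like _2 or _b are one class to them, and where a whole thing is asked for, a point or a joint stands for the part that bears it (a point fixed in the world has none). Each returns a list of dicts, best first, with "conf" (0 to 1); they miss things now and then, are a little off and sometimes report something else, mostly with a low value. They report only what shows in the picture. A call takes as long as a camera call. They do not tell look-alikes from the thing itself.
- r.silhouettes(name, camera): "region" (400x640 bool, what is visible of it) and "centre" ([row, column] in pixels, amid what is visible of it).
The state is a dict: "time": time; "q": joint angles; "joint_vel": joint speeds; "joint_efforts": joint torques, N m; "position": TCP position; "tcp_rot": TCP orientation; "wrist_force": force on the tool from outside, world axes, zero at the start; "wrist_torque": the same for the moment, N m; "finger_gap": finger opening in m; "finger_force": force on a finger pad.
Only numpy, scipy, OpenCV 4.12 (cv2) and the standard library are available. Lean on these libraries where they do the work, as an engineer would, in place of code of your own. Each camera call takes 0.05 s, during which the arm holds its last target. There are 200 camera calls.

### The job

Put the blue plate on the dark heated deck of the plate warmer and the white plate on top of it, both squared up edge to edge with the deck and with each other. Then grip the warmer's dial and turn it clockwise past the one-dot and two-dot clicks to the three red dots; it springs back when let go, so finish while still gripping it there. Leave the drinking glass and the small grey cup where they stand.

Things in the scene. Friction and masses are not known exactly. Their poses are not given: they have to be found in the camera images.
- blue_plate_center (a point): Centre (half-way up) of the blue flat rectangular stoneware plate, a rigid slab 112 mm long (its x axis) x 56 mm wide (its y axis) x 14 mm thick, about 0.18 kg. It lies loose and flat on the worktop at the start, to the robot's left; a good grasp is across the 56 mm width. Turned half round it is the same.
- white_plate_center (a point): Centre (half-way up) of the white plate, same shape, size, weight and axes as the blue one, also lying flat on the worktop; the two may have swapped places.
- deck (a point): Centre of the top face of the plate warmer's dark steel deck, 43 mm above the worktop; the deck is 120 mm along its x axis and 64 mm along its y axis and stands 3 mm above the warmer's white housing. A plate seated on it has its centre 7 mm above this point, the second plate 21 mm above. The warmer is a fixed white box 166 mm (x) x 190 mm (y) x 40 mm high, square to the deck, whose middle is 36 mm to the -y side of this point.
- dial_grip (a point): Grip point on the dial's black bar, on its upright axis, 64 mm above the worktop; from the deck's centre 25 mm to its -x and 96 mm to its -y. The bar is 46 mm long (point's x axis; red line at the pointer end), 16 mm wide (y axis: grip across it), its top 12 mm above this point; below is a round grey skirt, 48 mm across, its top 16 mm below this point. The point turns with the dial.
- dial (a joint): Turn of the dial in rad, 0 = off (as it starts; pointer 0.60 rad anticlockwise of the deck's +x axis), growing clockwise seen from above, end stop at 1.30. Clicks (light detents) at 0.40 (one white dot), 0.80 (two white dots) and 1.20 (three red dots). A return spring of 0.06 N m at 0 rising to 0.15 N m at 1.2, with about 0.03 N m more or less round the clicks, brings it back to 0 from any place when let go. Past 1.08 it counts as at the three dots.
- tumbler: Clear drinking glass, 81 mm across, 93 mm high, loose, behind the work; origin under its centre. To be left alone.
- espresso_cup: Small dark grey cup with a tan handle, about 60 x 81 mm, 63 mm high, loose, behind the plates; origin at its underside. To be left alone.
There are look-alikes about, which are no part of the job. Of the things that look like the part that bears white_plate_center, the largest one is meant.

How it is judged:
By the outcome, as a careful person would: the job done as asked, in the order asked, and still so for the second after the job is handed in, while the arm keeps its last pose, push and grip.
It also fails if it takes over 58 s, if anything falls off the work surface, if the arm or the gripper's body presses on something with over 40 N, if the wrist force passes 120 N, or if a joint passes its speed limit or range.

## Working session

There is one attempt and no reset: what is moved stays moved. The work goes in short steps, Python scripts to look and compute and a tool call to move; the robot and the scene stay as the last step left them, time stands still between calls to the robot, and variables do not carry over. Pictures are saved under pics/ and viewed, at most 12 in all, crops included, and the job is handed in when it is done.

Besides the shell and the picture viewer there is one more tool, called after "Request:" as name(argument=value, ...) on one line, values as JSON. carry_out: Moves the arm, as the interface text tells. Its arguments: {"type":"object","properties":{"plan":{"type":"array","items":{"type":"array","items":{"type":"number"}}},"newtons":{"type":"number"}},"required":["plan"]}

```bash
mkdir -p pics; cat > h.py <<'E'
import numpy as np, cv2
from rig import r
from scipy.spatial.transform import Rotation as Ro
def save(f,n): cv2.imwrite(f'pics/{n}.png',f['image'][:,:,::-1])
def cloud(f):
    z=f['z_map'];K=f['intrinsics'];v,u=np.mgrid[:400,:640]
    P=np.stack([(u-K[0,2])*z/K[0,0],(v-K[1,2])*z/K[1,1],z],-1)
    W=(P-f['t'])@f['R']
    W[z==0]=np.nan
    return W
E
python3 - <<'E'
from h import *
o=r.get_obs();print({k:np.round(v,3) for k,v in o.items()})
ims=[]
for c in ['scene','side']:
    f=r.grab_frame(c);W=cloud(f);print(c,np.round(-f['R'].T@f['t'],3))
    np.savez(c,W=W,im=f['image']);save(f,c+'0')
    for n in ['blue_plate_center','white_plate_center','dial','dial_grip','tumbler','espresso_cup']:
        for d in r.silhouettes(n,c):
            m=d['region'];p=W[m];p=p[~np.isnan(p[:,0])]
            if len(p)<5: print(n,'few');continue
            top=np.percentile(p[:,2],95)
            q=p[p[:,2]>top-.006]
            rc=cv2.minAreaRect((q[:,:2]*1000).astype(np.float32))
            print(n,round(d['conf'],2),np.round(d['centre']),len(p),'top',round(top,4),np.round(rc[0],1),np.round(rc[1],1),round(rc[2],1))
E
```

```text
{'time': np.float64(0.0), 'q': array([-1.389,  0.36 ,  1.511, -0.   ,  1.273, -0.115]), 'joint_vel': array([ 0.   , -0.001, -0.001, -0.002, -0.   ,  0.002]), 'joint_efforts': array([-3.0000e-03, -5.2763e+01, -2.7862e+01, -0.0000e+00,  1.3000e-02,
       -0.0000e+00]), 'position': array([ 0.175, -0.573,  0.23 ]), 'tcp_rot': array([ 0.989,  0.148, -0.   , -0.001]), 'wrist_force': array([0.669, 0.293, 0.472]), 'wrist_torque': array([-0.089,  0.016,  0.009]), 'finger_force': np.float64(0.0), 'finger_gap': np.float64(0.085)}
scene [-0.062  0.594  0.808]
blue_plate_center 0.62 [247. 313.] 824 top 0.014 [519.4 125.2] [ 57.7 110.9] 84.7
white_plate_center 0.93 [296. 272.] 1112 top 0.0141 [474.8 288.3] [ 55.8 113.4] 70.3
white_plate_center 0.58 [270. 216.] 484 top 0.0096 [619.6 338.2] [40.  81.5] 47.1
white_plate_center 0.58 [283. 351.] 492 top 0.01 [383.4 131.4] [77.3 40. ] 31.3
dial 0.66 [182. 417.] 250 top 0.0739 [ 471.8 -209.9] [42.3 15.4] 25.4
dial_grip 0.58 [183. 418.] 277 top 0.0739 [ 473.1 -210.1] [45.5 17.3] 24.6
tumbler 0.84 [186. 280.] 1101 top 0.0882 [732.7  71.3] [79.7 82.6] 32.6
espresso_cup 0.82 [221. 242.] 697 top 0.0598 [685.9 216. ] [57.7 61.5] 57.1
side [ 0.12  -0.933  0.61 ]
blue_plate_center 0.91 [215. 291.] 552 top 0.0144 [519.3 118.6] [ 58.1 109.1] 85.7
white_plate_center 0.84 [195. 258.] 382 top 0.0148 [ 374.8 -143.4] [947.2  82.8] 74.9
white_plate_center 0.71 [184. 332.] 485 top 0.0596 [685.4 213.6] [62.9 51.6] 62.5
white_plate_center 0.7 [181. 295.] 196 top 0.0105 [619.4 334.1] [45.1 80.7] 46.1
dial 0.68 [272. 336.] 444 top 0.0753 [ 474. -216.] [44.6 14.6] 27.4
dial_grip 0.87 [273. 334.] 423 top 0.0752 [ 470.9 -215.7] [40.2 18. ] 27.4
tumbler 0.73 [193. 372.] 1151 top 0.0893 [734.2  68.8] [85.2 79.1] 48.8
espresso_cup 0.92 [183. 335.] 523 top 0.0598 [686.7 213. ] [62.9 54.5] 62.3
```

View pics/scene0.png

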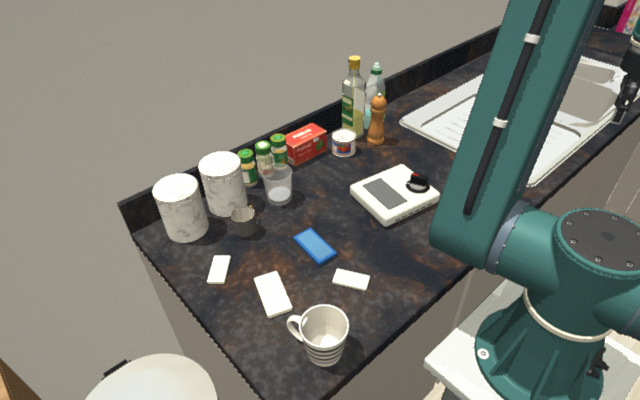

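View pics/side0.png

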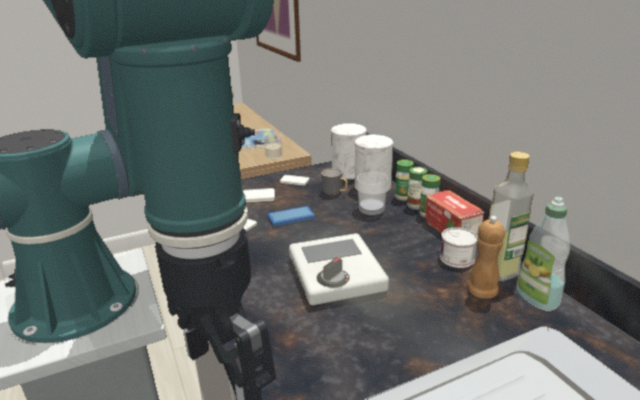

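The scene view shows the blue plate at (row 247, col 313), the large white plate at (296, 272), two smaller white look-alikes at (270, 216) and (281, 351), and the warmer at (195, 395) with its dial at (182, 417). The side view agrees. Next I'll measure the warmer and deck.

```bash
python3 - <<'E'
from h import *
for c in ['scene','side']:
    d=np.load(c+'.npz');W=d['W'];im=d['im'].astype(int)
    ok=(np.abs(W[...,0]-.5)<.2)&(W[...,1]<0)&(W[...,1]>-.32)
    for nm,lo,hi,dark in [('box',.033,.0475,None),('deck',.036,.05,True)]:
        m=ok&(W[...,2]>lo)&(W[...,2]<hi)
        if dark: m&=im.sum(2)<330
        m=m.astype(np.uint8)
        if dark: m=cv2.morphologyEx(m,cv2.MORPH_OPEN,np.ones((3,3),np.uint8))
        n,l,s,_=cv2.connectedComponentsWithStats(m)
        for i in range(1,n):
            if s[i,4]>80:
                q=W[l==i];rc=cv2.minAreaRect((q[:,:2]*1000).astype(np.float32))
                print(c,nm,s[i,4],np.round(rc[0],1),np.round(rc[1],1),round(rc[2],2),'z',np.median(q[:,2]).round(4))
    # dial pointer red
    m=ok&(W[...,2]>.06)&(im[...,0]>im[...,1]*1.7)&(im[...,0]>70)
    print('red',m.sum(),np.nanmean(W[m],0))
E
```

```text
scene box 2479 [ 508.1 -155.3] [190.7 166.4] 79.95 z 0.038
red 16 [ 0.48359675 -0.2083902   0.07350742]
side box 3641 [ 508.6 -159.7] [191.6 164.3] 80.09 z 0.0391
side deck 96 [ 459.1 -224.3] [25.5 53.9] 37.15 z 0.0395
red 3 [ 0.48612568 -0.20856299  0.07597039]
```

```bash
cat >> h.py <<'E'
def rel(xyz,deg):
    "shift (cm, tool axes) and turn to reach TCP xyz, pointing down with tool x at deg"
    o=r.get_obs();R=Ro.from_quat(o['tcp_rot'])
    a=np.radians(deg);T=Ro.from_matrix(np.array([[np.cos(a),np.sin(a),0],[np.sin(a),-np.cos(a),0],[0,0,-1]]))
    X=R.as_matrix()[:,0]
    s=R.inv().apply(np.array(xyz)-o['position'])*100
    print('at',np.round(o['position'],4),'xdeg',round(np.degrees(np.arctan2(X[1],X[0])),2),'shift',np.round(s,2),'rv',np.round((R.inv()*T).as_rotvec(),3),'t',round(float(o['time']),2))
E
python3 -c "
from h import *
rel([.45,-.12,.27],-10)"
```

```text
at [ 0.1755 -0.5737  0.2313] xdeg 17.01 shift [ 39.52 -35.36  -3.87] rv [-0.     0.     0.471] t 0.7
```

Request:
carry_out(plan=[[39.5, -35.4, -3.9, 0, 0, 0.471, 100], [39.5, -35.4, -3.9, 0, 0, 0.471, 100], [39.5, -35.4, -3.9, 0, 0, 0.471, 100], [39.5, -35.4, -3.9, 0, 0, 0.471, 100], [39.5, -35.4, -3.9, 0, 0, 0.471, 100], [39.5, -35.4, -3.9, 0, 0, 0.471, 100], [39.5, -35.4, -3.9, 0, 0, 0.471, 100], [39.5, -35.4, -3.9, 0, 0, 0.471, 100], [39.5, -35.4, -3.9, 0, 0, 0.471, 100], [39.5, -35.4, -3.9, 0, 0, 0.471, 100], [39.5, -35.4, -3.9, 0, 0, 0.471, 100], [39.5, -35.4, -3.9, 0, 0, 0.471, 100], [39.5, -35.4, -3.9, 0, 0, 0.471, 100], [39.5, -35.4, -3.9, 0, 0, 0.471, 100], [39.5, -35.4, -3.9, 0, 0, 0.471, 100], [39.5, -35.4, -3.9, 0, 0, 0.471, 100], [39.5, -35.4, -3.9, 0, 0, 0.471, 100], [39.5, -35.4, -3.9, 0, 0, 0.471, 100]])

```text
time: 2.2
position: [0.449, -0.1208, 0.2702]
tcp_rot: [0.996, -0.088, -0.0, 0.0]
wrist_force: [-0.2, -1.1, 0.1]
finger_gap: 0.0857
finger_force: 0.0
```

```bash
python3 - <<'E'
from h import *
f=r.grab_frame('wrist');save(f,'w1');W=cloud(f);np.savez('w1',W=W,im=f['image'],K=f['intrinsics'],R=f['R'],t=f['t'])
print(np.round(-f['R'].T@f['t'],3),np.round(f['R'],2))
m=(W[...,2]>.033)&(W[...,2]<.0475)
q=W[m];rc=cv2.minAreaRect((q[:,:2]*1000).astype(np.float32));print(m.sum(),rc,np.median(q[:,2]))
rel([.50,.12,.22],-5.3)
E
```

```text
[ 0.524 -0.133  0.413] [[-0.18 -0.98  0.  ]
 [-0.94  0.17  0.3 ]
 [-0.3   0.05 -0.95]]
19809 ((419.15850830078125, 34.996307373046875), (523.3548583984375, 461.4816589355469), 73.7177963256836) 0.04115813511835965
at [ 0.4491 -0.1208  0.2702] xdeg -10.1 shift [  0.79 -24.6    5.02] rv [ 0.     0.    -0.084] t 2.25
```

View pics/w1.png

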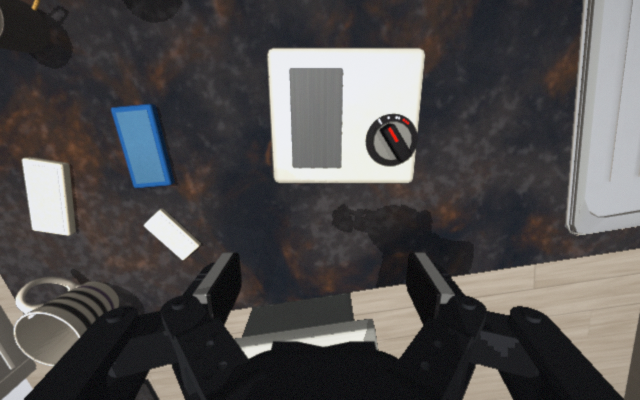

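The wrist view shows the deck at rows 67-168, cols 290-343, the dial at (139, 390), the blue plate at (145, 142) and the white plate at (197, 48). I'll fit all of them from this picture.

```bash
cat >> h.py <<'E'
def onplane(K,R,t,px,z):
    "pixels (u,v) cast onto the level plane z"
    d=np.linalg.solve(K,np.c_[px,np.ones(len(px))].T).T@R
    c=-R.T@t
    return c+d*((z-c[2])/d[:,2])[:,None]
def rect(K,R,t,m,z):
    n,l,s,_=cv2.connectedComponentsWithStats(m.astype(np.uint8))
    i=1+s[1:,4].argmax();c=cv2.findContours((l==i).astype(np.uint8),cv2.RETR_EXTERNAL,cv2.CHAIN_APPROX_NONE)[0][0][:,0]
    rc=cv2.minAreaRect((onplane(K,R,t,c,z)[:,:2]*1000).astype(np.float32))
    a=rc[2] if rc[1][0]>rc[1][1] else rc[2]-90
    return np.round(rc[0],1),np.round(rc[1],1),'long',round(a,2)
E
python3 - <<'E'
from h import *
d=np.load('w1.npz');W,im,K,R,t=[d[k] for k in ['W','im','K','R','t']];im=im.astype(int)
v,u=np.mgrid[:400,:640]
win=lambda a,b,c,e:(v>=a)&(v<b)&(u>=c)&(u<e)
hsv=cv2.cvtColor(im.astype(np.uint8),cv2.COLOR_RGB2HSV)
g=im.sum(2)
print('deck',rect(K,R,t,win(55,178,280,352)&(g<480),.043))
print('box',rect(K,R,t,win(30,200,255,440)&(g>480),.040))
print('blue top col',rect(K,R,t,win(90,200,100,190)&(im[...,2]>im[...,0]+40),.014))
for n,w in [('blue',win(90,200,95,190)),('white',win(145,250,10,90)),('box',win(30,200,250,440))]:
    lo,hi=(.011,.02) if n!='box' else (.036,.048)
    m=w&(W[...,2]>lo)&(W[...,2]<hi)
    q=W[m];rc=cv2.minAreaRect((q[:,:2]*1000).astype(np.float32));print(n,'depth',rc,np.median(q[:,2]),rect(K,R,t,m,.014 if n!='box' else .04))
m=win(90,180,350,430)&(W[...,2]>.067)
q=W[m];print('bar',cv2.minAreaRect((q[:,:2]*1000).astype(np.float32)),np.median(q[:,2]),rect(K,R,t,m,.076))
E
```

```text
deck (array([ 515.8, -122.8]), array([ 63.5, 118.8]), 'long', -10.13)
box (array([ 509.4, -157.9]), array([185.4, 160.5]), 'long', 79.89)
blue top col (array([521.5, 120.8]), array([ 60.3, 111.9]), 'long', -5.28)
blue depth ((520.9497680664062, 122.29645538330078), (57.20982360839844, 111.88047790527344), 84.74872589111328) 0.014953792859726972 (array([521. , 121.1]), array([ 57.7, 111.4]), 'long', -5.11)
white depth ((476.2386474609375, 286.261474609375), (57.91981887817383, 111.61487579345703), 70.47655487060547) 0.014984117801299433 (array([475.8, 284.3]), array([ 59. , 112.2]), 'long', -19.72)
box depth ((509.4220886230469, -158.4410400390625), (187.44195556640625, 161.90818786621094), 79.84658813476562) 0.04117635841511284 (array([ 509.3, -158.8]), array([186.8, 160.5]), 'long', 79.89)
bar ((474.0710754394531, -213.00790405273438), (46.0433235168457, 16.18606948852539), 24.485002517700195) 0.07655163259128805 (array([ 474.6, -212. ]), array([46.8, 16.7]), 'long', 24.44)
```

```bash
python3 - <<'E'
from h import *
rel([.521,.122,.003],-5.2)
E
```

```text
at [ 0.4491 -0.1208  0.2702] xdeg -10.1 shift [  2.83 -25.17  26.72] rv [ 0.     0.    -0.086] t 2.25
```

Request:
carry_out(plan=[[2.83, -25.17, 15, 0, 0, -0.086, 100], [2.83, -25.17, 15, 0, 0, -0.086, 100], [2.83, -25.17, 15, 0, 0, -0.086, 100], [2.83, -25.17, 15, 0, 0, -0.086, 100], [2.83, -25.17, 15, 0, 0, -0.086, 100], [2.83, -25.17, 15, 0, 0, -0.086, 100], [2.83, -25.17, 15, 0, 0, -0.086, 100], [2.83, -25.17, 15, 0, 0, -0.086, 100], [2.83, -25.17, 15, 0, 0, -0.086, 100], [2.83, -25.17, 18, 0, 0, -0.086, 100], [2.83, -25.17, 20, 0, 0, -0.086, 100], [2.83, -25.17, 22, 0, 0, -0.086, 100], [2.83, -25.17, 24, 0, 0, -0.086, 100], [2.83, -25.17, 25.5, 0, 0, -0.086, 100], [2.83, -25.17, 26.4, 0, 0, -0.086, 100], [2.83, -25.17, 26.6, 0, 0, -0.086, 100], [2.83, -25.17, 26.7, 0, 0, -0.086, 100], [2.83, -25.17, 26.7, 0, 0, -0.086, 100]])

```text
time: 3.75
position: [0.5219, 0.1227, 0.0042]
tcp_rot: [0.999, -0.044, 0.001, -0.0]
wrist_force: [-0.2, -1.7, 0.4]
finger_gap: 0.0851
finger_force: 0.0
```

Request:
carry_out(plan=[[0, 0, 0, 0, 0, 0, 66], [0, 0, 0, 0, 0, 0, 60], [0, 0, 0, 0, 0, 0, 55], [0, 0, 0, 0, 0, 0, 50], [0, 0, 0, 0, 0, 0, 50], [0, 0, 0, 0, 0, 0, 50], [0, 0, 0, 0, 0, 0, 50], [0, 0, 0, 0, 0, 0, 50], [0, 0, 0, 0, 0, 0, 50]], newtons=40)

```text
time: 4.5
position: [0.5218, 0.1234, 0.0045]
tcp_rot: [0.999, -0.044, 0.001, -0.0]
wrist_force: [-0.5, -2.0, 6.3]
finger_gap: 0.0545
finger_force: 41.1
```

```bash
python3 - <<'E'
from h import *
f=r.grab_frame('wrist');save(f,'w2')
rel([.5155,-.1225,.0],-10.1)
E
```

```text
at [0.5218 0.1234 0.0045] xdeg -5.03 shift [ 1.53 24.55  0.45] rv [-0.    -0.002  0.088] t 4.55
```

View pics/w2.png

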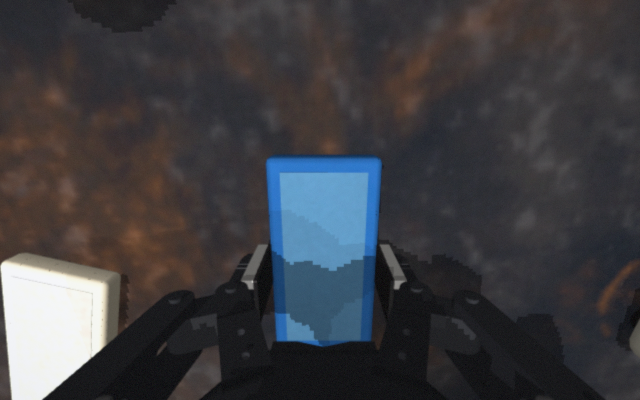

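Blue is held. I'll lift it and go over the deck.

Request:
carry_out(plan=[[0, 0, -1, 0, 0, 0, 50], [0, 0, -3, 0, 0, 0, 50], [0, 0, -6, 0, 0, 0, 50], [0, 0, -9, 0, 0, 0, 50], [0.3, 2, -10.5, 0, 0, 0.02, 50], [0.5, 5, -10.5, 0, 0, 0.04, 50], [0.8, 8, -10.5, 0, 0, 0.06, 50], [1, 11, -10.5, 0, 0, 0.08, 50], [1.2, 14, -10.5, 0, 0, 0.088, 50], [1.4, 17, -10.5, 0, 0, 0.088, 50], [1.5, 20, -10.5, 0, 0, 0.088, 50], [1.5, 22.5, -10.5, 0, 0, 0.088, 50], [1.5, 24, -10.5, 0, 0, 0.088, 50], [1.5, 24.5, -10.5, 0, 0, 0.088, 50], [1.5, 24.5, -10.5, 0, 0, 0.088, 50], [1.5, 24.5, -10.5, 0, 0, 0.088, 50]])

```text
time: 5.88
position: [0.5143, -0.1214, 0.1085]
tcp_rot: [0.996, -0.088, -0.0, -0.0]
wrist_force: [-0.2, 0.5, -2.5]
finger_gap: 0.0544
finger_force: 43.8
```

```bash
python3 - <<'E'
from h import *
o=r.get_obs();print(o['wrist_force'],o['finger_force'],o['finger_gap'])
f=r.grab_frame('wrist');save(f,'w3');W=cloud(f);im=f['image'].astype(int)
m=(im[...,2]>im[...,0]+40)
q=W[m];q=q[~np.isnan(q[:,0])];zt=np.median(q[:,2]);print('blue z',zt,np.percentile(q[:,2],[5,95]))
X=Ro.from_quat(o['tcp_rot']).as_matrix()
s=(q-o['position'])@X;print('tool x range',np.percentile(s,[0.2,99.8],axis=0))
A=np.c_[q[:,:2],np.ones(len(q))];print('tilt',np.linalg.lstsq(A,q[:,2],rcond=None)[0])
rel([.5155,-.1225,.0],-10.1)
E
```

```text
[-0.22786694  0.48121827 -2.49946965] 43.76743733882904 0.05443956437310655
blue z 0.11893857389830556 [0.11761318 0.1199434 ]
tool x range [[-0.05254088 -0.02833631 -0.01222416]
 [ 0.05561645  0.02644151 -0.00166085]]
tilt [-0.00186253 -0.01389466  0.11808733]
at [ 0.5142 -0.121   0.1084] xdeg -10.07 shift [ 0.16  0.14 10.84] rv [-0.001  0.001  0.   ] t 5.93
```

View pics/w3.png

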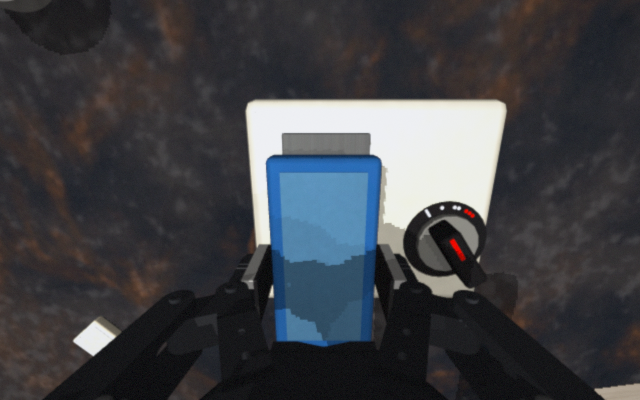

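The picture shows the blue plate held level (cols 267-381, front edge row 157) with the deck's far edge behind it (cols 282-370, row 133). I'll measure the offset between plate and deck here.

```bash
cat >> h.py <<'E'
def tool(P):
    o=r.get_obs();return (P-o['position'])@Ro.from_quat(o['tcp_rot']).as_matrix()
E
python3 - <<'E'
from h import *
f=r.grab_frame('wrist');K,R,t=f['intrinsics'],f['R'],f['t'];im=f['image'].astype(int);g=im.sum(2);hsv=cv2.cvtColor(f['image'],cv2.COLOR_RGB2HSV)
b=(im[...,2]>im[...,0]+40)
pk=[];dk=[]
for row in range(138,150):
    c=np.where(g[row,265:390]<500)[0]+265; dk+=[[c.min()-.5,row],[c.max()+.5,row]]
for row in range(180,235):
    c=np.where(b[row])[0]; pk+=[[c.min()-.5,row],[c.max()+.5,row]]
D=tool(onplane(K,R,t,np.array(dk,float),.043));P=tool(onplane(K,R,t,np.array(pk,float),.1085+.0105))
print('deck y',D[::2,1].mean(),D[1::2,1].mean(),'plate y',P[::2,1].mean(),P[1::2,1].mean())
col=np.arange(300,350)
dr=np.array([[c,np.where(g[115:150,c]<500)[0].min()+115-.5] for c in col],float)
pr=np.array([[c,np.where(b[:,c])[0].min()-.5] for c in col],float)
print('deck front x',tool(onplane(K,R,t,dr,.043))[:,0].mean(),'plate front x',tool(onplane(K,R,t,pr,.119))[:,0].mean())
E
```

```text
deck y -0.029925574415188422 0.03361752103038312 plate y -0.02764693162997449 0.026534944969215015
deck front x 0.061844726707020264 plate front x 0.05704225608313007
```

Request:
carry_out(plan=[[0.1, 0.2, 1.5, 0, 0, 0, 50], [0.1, 0.2, 3, 0, 0, 0, 50], [0.1, 0.2, 4.3, 0, 0, 0, 50], [0.1, 0.2, 5.2, 0, 0, 0, 50], [0.1, 0.2, 5.6, 0, 0, 0, 50], [0.1, 0.2, 5.6, 0, 0, 0, 50], [0.1, 0.2, 5.6, 0, 0, 0, 50]])

```text
time: 6.57
position: [0.5153, -0.1238, 0.0525]
tcp_rot: [0.996, -0.088, -0.0, -0.0]
wrist_force: [0.0, 1.0, -2.1]
finger_gap: 0.0546
finger_force: 43.7
```

```bash
python3 - <<'E'
from h import *
o=r.get_obs();print(o['position'],o['wrist_force'])
f=r.grab_frame('wrist');K,R,t=f['intrinsics'],f['R'],f['t']
cv2.imwrite('pics/w4.png',cv2.resize(f['image'][100:320,200:460,::-1],None,fx=2.6,fy=2.6,interpolation=cv2.INTER_NEAREST))
E
```

```text
[ 0.51533861 -0.12380575  0.05246912] [ 0.00335434  0.97367677 -2.05681439]
```

View pics/w4.png

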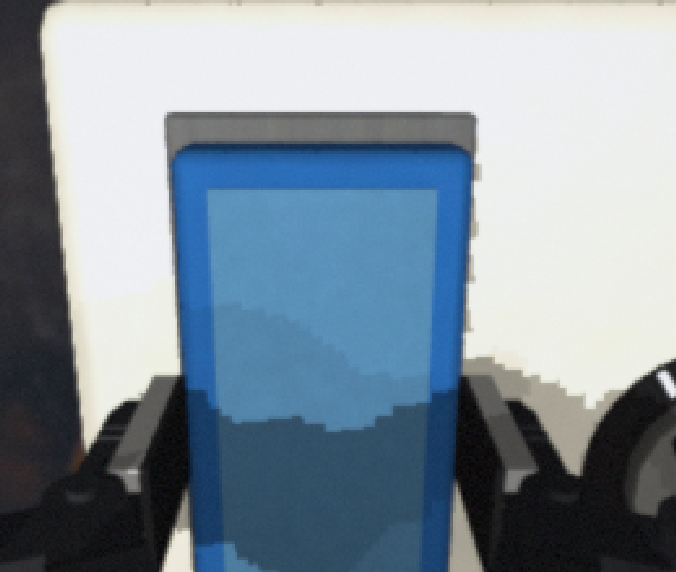

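The plate (crop cols 173-472) is centred laterally on the deck (166-476). Now I'll check the fore-aft position.

```bash
python3 - <<'E'
from h import *
f=r.grab_frame('wrist');K,R,t=f['intrinsics'],f['R'],f['t'];im=f['image'].astype(int);g=im.sum(2)
b=(im[...,2]>im[...,0]+40);o=r.get_obs()
col=np.arange(285,360)
zt=o['position'][2]+.0105
dr=np.array([[c,np.where(g[125:155,c]<500)[0].min()+125-.5] for c in col],float)
pr=np.array([[c,np.where(b[:,c])[0].min()-.5] for c in col],float)
D=tool(onplane(K,R,t,dr,.043));P=tool(onplane(K,R,t,pr,zt-.001))
print('deck x',D[:,0].mean(),np.polyfit(D[:,1],D[:,0],1)[0],'plate',P[:,0].mean(),np.polyfit(P[:,1],P[:,0],1)[0])
dk=[];pk=[]
for row in range(146,154):
    c=np.where(g[row,255:395]<500)[0]+255; dk+=[[c.min()-.5,row],[c.max()+.5,row]]
for row in range(165,235):
    c=np.where(b[row])[0]; pk+=[[c.min()-.5,row],[c.max()+.5,row]]
D=tool(onplane(K,R,t,np.array(dk,float),.043));P=tool(onplane(K,R,t,np.array(pk,float),zt-.002))
print('y',D[::2,1].mean(),D[1::2,1].mean(),P[::2,1].mean(),P[1::2,1].mean(),'yaw',np.polyfit(P[::2,0],P[::2,1],1)[0],np.polyfit(P[1::2,0],P[1::2,1],1)[0])
E
```

```text
deck x 0.0597838051429398 -0.00017525921334041528 plate 0.0567637120885611 -0.00018662630310205472
y -0.0332408796092859 0.030478178419082992 -0.028520178969462663 0.02655393416604873 yaw 0.0003935115172432926 0.0003653922740205565
```

```bash
python3 - <<'E'
from h import *
f=r.grab_frame('wrist');K,R,t=f['intrinsics'],f['R'],f['t'];im=f['image'].astype(int)
zt=r.get_obs()['position'][2]+.0095
print('cam',tool((-R.T@t)[None]))
for c in (300,320,345): print(im[150:178,c,0])
row=200;print(im[row,262:390,0])
px=np.array([[320,172.5],[0,0]],float);print(tool(onplane(K,R,t,px,zt))[0])
for u in (280,282,284,364,366,368,370,372): print(u,tool(onplane(K,R,t,np.array([[u,200.]]),zt))[0,1].round(4),end=' ')
for v in (155,156,157,158,170,171,172,173): print(v,tool(onplane(K,R,t,np.array([[320.,v]]),zt))[0,0].round(4),end=' ')
E
```

```text
cam [[ 0.07599705 -0.00086919 -0.14326443]]
[119 119 119 109  78  33  22  24  33  35  37  39  41  41  44  42  46  41
  46  39  42  44  66  94  93  93  90  90]
[118 118 117 108  78  32  26  26  28  36  40  41  37  41  42  42  42  42
  45  44  42  48  63  88  93  89  92  94]
[114 113 112 104  78  30  19  26  26  38  36  36  40  40  43  43  43  44
  44  40  45  46  63  86  93  93  91  91]
[238 238 238 222 128  91  42  32  37  42  41  43  42  46  43  45  44  46
  63  89  93  93  88  88  89  91  90  88  90  88  87  91  92  91  91  89
  89  90  91  88  91  92  92  90  90  90  90  92  89  90  92  90  90  90
  91  91  90  89  90  92  88  91  89  91  91  89  88  91  89  88  90  92
  91  88  90  91  91  91  90  91  92  89  93  91  93  90  92  92  89  90
  89  91  91  92  88  88  90  89  90  92  91  91  89  86  78  46  41  41
  41  40  43  38  42  40  38  33  43 103 195 235 239 238 238 238 239 238
 239 238]
[ 0.04833284 -0.00239922 -0.00943674]
280 -0.0221 282 -0.0211 284 -0.0201 364 0.0192 366 0.0202 368 0.0211 370 0.0221 372 0.0231 155 0.0567 156 0.0562 157 0.0557 158 0.0552 170 0.0495 171 0.0491 172 0.0486 173 0.0481
```

Request:
carry_out(plan=[[0, -0.04, 0.2, 0, 0, 0, 50], [0, -0.04, 0.4, 0, 0, 0, 50], [0, -0.04, 0.5, 0, 0, 0, 50], [0, -0.04, 0.5, 0, 0, 0, 50]])

```text
time: 7.05
position: [0.5153, -0.1239, 0.0475]
tcp_rot: [0.996, -0.088, 0.0, -0.0]
wrist_force: [-0.9, 0.3, 0.9]
finger_gap: 0.0541
finger_force: 44.1
```

Request:
carry_out(plan=[[0, 0, 0, 0, 0, 0, 68], [0, 0, 0, 0, 0, 0, 74], [0, 0, 0, 0, 0, 0, 85], [0, 0, 0, 0, 0, 0, 100], [0, 0, -1, 0, 0, 0, 100], [0, 0, -3, 0, 0, 0, 100], [0, 0, -6, 0, 0, 0, 100], [0, 0, -9, 0, 0, 0, 100], [0, 0, -9, 0, 0, 0, 100]])

```text
time: 7.8
position: [0.5189, -0.1251, 0.1432]
tcp_rot: [0.996, -0.088, 0.005, 0.001]
wrist_force: [0.3, -0.8, 0.8]
finger_gap: 0.0853
finger_force: 0.0
```

```bash
python3 - <<'E'
from h import *
f=r.grab_frame('wrist');save(f,'w5');W=cloud(f);K,R,t=f['intrinsics'],f['R'],f['t'];im=f['image'].astype(int)
b=(im[...,2]>im[...,0]+40);q=W[b];q=q[~np.isnan(q[:,0])];print('z',np.median(q[:,2]),'tilt',np.linalg.lstsq(np.c_[q[:,:2],np.ones(len(q))],q[:,2],rcond=None)[0][:2])
print(rect(K,R,t,b,.057))
rel([.4765,.2855,.0035],-19.6)
E
```

```text
z 0.05798160797488891 tilt [-0.00678519 -0.00162824]
(array([ 516.5, -123.4]), array([ 55.2, 110. ]), 'long', -10.14)
at [ 0.5179 -0.1248  0.1411] xdeg -10.09 shift [-11.36 -39.68  13.62] rv [ 0.001 -0.007  0.166] t 7.85
```

View pics/w5.png

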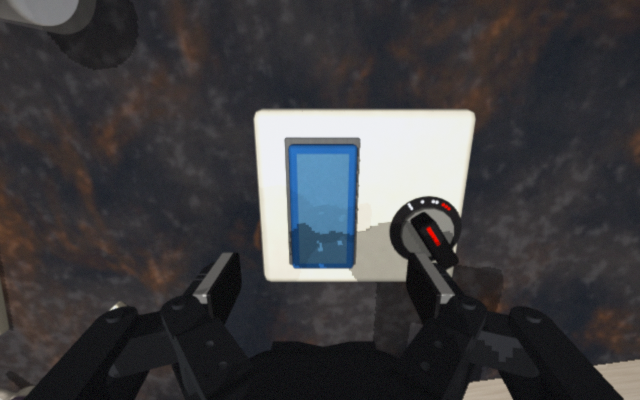

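The blue plate (rows 145-268, cols 289-356) sits evenly inside the deck (285-361). Before the white plate, I'll check how close the striped mug stands.

```bash
python3 - <<'E'
from h import *
W=np.load('scene.npz')['W'][295:370,285:352].reshape(-1,3);W=W[W[:,2]>.02];print(np.nanpercentile(W,[1,50,99],axis=0))
rel([.476,.2865,.0035],-19.6)
E
```

```text
[[0.24859704 0.25118425 0.02079784]
 [0.30862635 0.29389353 0.06346657]
 [0.3593043  0.33885629 0.093962  ]]
at [ 0.5179 -0.1248  0.1411] xdeg -10.09 shift [-11.43 -39.77  13.62] rv [ 0.001 -0.007  0.166] t 7.85
```

Request:
carry_out(plan=[[-11.07, -39.7, 0, 0, 0, 0.166, 100], [-11.07, -39.7, 0, 0, 0, 0.166, 100], [-11.07, -39.7, 0, 0, 0, 0.166, 100], [-11.07, -39.7, 0, 0, 0, 0.166, 100], [-11.07, -39.7, 0, 0, 0, 0.166, 100], [-11.07, -39.7, 0, 0, 0, 0.166, 100], [-11.07, -39.7, 0, 0, 0, 0.166, 100], [-11.07, -39.7, 0, 0, 0, 0.166, 100], [-11.07, -39.7, 0, 0, 0, 0.166, 100], [-11.07, -39.7, 0, 0, 0, 0.166, 100], [-11.07, -39.7, 0, 0, 0, 0.166, 100], [-11.07, -39.7, 3, 0, 0, 0.166, 100], [-11.07, -39.7, 6, 0, 0, 0.166, 100], [-11.07, -39.7, 6, 0, 0, 0.166, 100], [-11.07, -39.7, 6, 0, 0, 0.166, 100], [-11.07, -39.7, 6, 0, 0, 0.166, 100]])

```text
time: 9.18
position: [0.4761, 0.2861, 0.078]
tcp_rot: [0.985, -0.171, -0.0, 0.0]
wrist_force: [-0.0, 1.0, 0.8]
finger_gap: 0.0853
finger_force: 0.0
```

```bash
python3 - <<'E'
from h import *
f=r.grab_frame('wrist');save(f,'w6');K,R,t=f['intrinsics'],f['R'],f['t']
W=cloud(f);m=(W[...,2]>.0115)&(W[...,2]<.02)
for d in r.silhouettes('white_plate_center','wrist'):
    mm=m&d['region'];q=W[mm]
    if len(q)>50: print(d['conf'],d['centre'],cv2.minAreaRect((q[:,:2]*1000).astype(np.float32)))
rel([.476,.2865,.0035],-19.6)
E
```

```text
0.8 [207.0, 321.3] ((476.1650085449219, 286.98907470703125), (56.004859924316406, 110.9559555053711), 70.37043762207031)
0.56 [246.0, 536.8] ((386.8575134277344, 130.39157104492188), (77.40870666503906, 38.11785125732422), 30.03794288635254)
at [0.4771 0.2865 0.0789] xdeg -19.64 shift [-0.11  0.05  7.54] rv [-0.002 -0.002 -0.001] t 9.28
```

Request:
carry_out(plan=[[0, 0, 2, 0, 0, 0, 100], [0, 0, 4, 0, 0, 0, 100], [0, 0, 6, 0, 0, 0, 100], [0, 0, 7, 0, 0, 0, 100], [0, 0, 7.4, 0, 0, 0, 100], [0, 0, 7.4, 0, 0, 0, 100], [0, 0, 7.4, 0, 0, 0, 66], [0, 0, 7.4, 0, 0, 0, 60], [0, 0, 7.4, 0, 0, 0, 55], [0, 0, 7.4, 0, 0, 0, 50], [0, 0, 7.4, 0, 0, 0, 50], [0, 0, 7.4, 0, 0, 0, 50], [0, 0, 7.4, 0, 0, 0, 50], [0, 0, 7.4, 0, 0, 0, 50]], newtons=40)

```text
time: 10.45
position: [0.4767, 0.2868, 0.0048]
tcp_rot: [0.985, -0.17, 0.001, -0.001]
wrist_force: [-0.7, -1.0, 5.7]
finger_gap: 0.0543
finger_force: 41.5
```

```bash
python3 - <<'E'
from h import *
rel([.5153,-.1239,.1],-10.1)
E
```

```text
at [0.4767 0.2868 0.0048] xdeg -19.6 shift [17.43 37.38 -9.55] rv [-0.001 -0.002 -0.166] t 10.45
```

Request:
carry_out(plan=[[0, 0, -1, 0, 0, 0, 50], [0, 0, -3, 0, 0, 0, 50], [0, 0, -6, 0, 0, 0, 50], [0, 0, -9, 0, 0, 0, 50], [1.2, 2.5, -10.5, 0, 0, -0.02, 50], [2.8, 6, -10.5, 0, 0, -0.05, 50], [4.4, 9.5, -10.5, 0, 0, -0.08, 50], [6, 13, -10.5, 0, 0, -0.1, 50], [7.7, 16.5, -10.5, 0, 0, -0.12, 50], [9.3, 20, -10.5, 0, 0, -0.14, 50], [11, 23.5, -10.5, 0, 0, -0.16, 50], [12.6, 27, -10.5, 0, 0, -0.165, 50], [14.2, 30.5, -10.5, 0, 0, -0.165, 50], [15.8, 34, -10.5, 0, 0, -0.165, 50], [17, 36.4, -10.5, 0, 0, -0.165, 50], [17.4, 37.3, -10.5, 0, 0, -0.165, 50], [17.4, 37.3, -9, 0, 0, -0.165, 50], [17.4, 37.3, -8, 0, 0, -0.165, 50], [17.4, 37.3, -8, 0, 0, -0.165, 50], [17.4, 37.3, -8, 0, 0, -0.165, 50]])

```text
time: 12.12
position: [0.5134, -0.1221, 0.0829]
tcp_rot: [0.996, -0.088, -0.001, -0.001]
wrist_force: [0.6, -0.2, -2.1]
finger_gap: 0.0542
finger_force: 43.6
```

```bash
python3 - <<'E'
from h import *
o=r.get_obs();print(o['position'],o['wrist_force'],o['finger_force'])
f=r.grab_frame('wrist')
save(f,'w7');rel([.5153,-.1235,.0665],-10.1)
E
```

```text
[ 0.51340287 -0.12210151  0.08285803] [ 0.59424002 -0.17731817 -2.10881036] 43.558080196380615
at [ 0.5141 -0.1223  0.0833] xdeg -10.09 shift [0.15 0.1  1.68] rv [-0.     0.001  0.   ] t 12.17
```

View pics/w7.png

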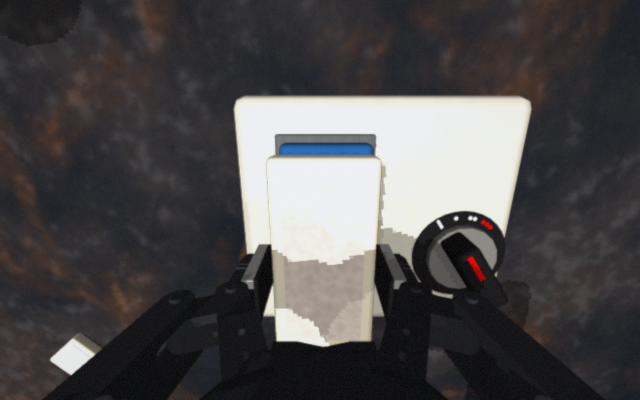

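The white plate (cols 267-381, front row about 157) sits in the hand just as blue did. I'll compare the two pictures numerically.

```bash
python3 - <<'E'
from h import *
a=cv2.imread('pics/w3.png').astype(int);b=cv2.imread('pics/w7.png').astype(int)
print('blue',a[150:164,310].tolist());print('white',b[150:164,310].tolist())
print(a[200,262:274].sum(1),a[200,374:388].sum(1));print(b[200,262:274].tolist(),b[200,374:388].sum(1))
rel([.5153,-.1239,.0665],-10.1)
E
```

```text
blue [[110, 111, 110], [108, 108, 109], [108, 112, 110], [104, 105, 103], [90, 81, 75], [79, 52, 33], [87, 50, 22], [106, 64, 26], [132, 81, 32], [155, 93, 38], [162, 98, 41], [169, 100, 41], [174, 105, 40], [182, 108, 44]]
white [[185, 111, 45], [181, 108, 42], [178, 106, 43], [172, 103, 44], [157, 106, 70], [123, 118, 111], [116, 130, 138], [139, 159, 167], [178, 202, 212], [213, 230, 235], [229, 239, 238], [234, 240, 238], [239, 239, 237], [242, 240, 238]]
[711 715 713 712 709 657 336 282 298 322 336 336] [328 320 291 268 249 321 480 496 497 524 576 624 691 709]
[[234, 239, 237], [235, 240, 238], [236, 240, 239], [235, 240, 239], [235, 239, 237], [224, 230, 230], [196, 215, 217], [224, 237, 235], [235, 240, 238], [240, 240, 238], [242, 239, 238], [243, 239, 238]] [721 716 708 679 614 484 493 496 535 635 705 710 709 709]
at [ 0.5141 -0.1223  0.0833] xdeg -10.09 shift [0.15 0.14 1.68] rv [-0.     0.001  0.   ] t 12.17
```

Request:
carry_out(plan=[[0.14, 0.15, 1.0, 0, 0, 0, 50], [0.14, 0.15, 1.5, 0, 0, 0, 50], [0.14, 0.15, 1.7, 0, 0, 0, 50], [0.14, 0.15, 1.7, 0, 0, 0, 50], [0.14, 0.15, 1.7, 0, 0, 0, 50]])

```text
time: 12.58
position: [0.5155, -0.1248, 0.0661]
tcp_rot: [0.996, -0.088, -0.0, -0.0]
wrist_force: [0.7, 0.6, -2.5]
finger_gap: 0.0545
finger_force: 43.6
```

```bash
python3 - <<'E'
from h import *
f=r.grab_frame('wrist')
rel([.5153,-.1238,.0618],-10.1)
K,R,t=f['intrinsics'],f['R'],f['t'];im=f['image'].astype(int);W=cloud(f)
b=(im[...,2]>im[...,0]+40)
v,u=np.where(b);print(v.min(),v.max(),u.min(),u.max());bl=tool(onplane(K,R,t,np.c_[u,v].astype(float),.056));print('blue visible tool y',np.percentile(bl[:,1],[1,99]),'x',np.percentile(bl[:,0],[1,99]))
E
```

```text
at [ 0.5157 -0.1249  0.0663] xdeg -10.15 shift [-0.06 -0.11  0.45] rv [-0.     0.    -0.001] t 12.63
151 154 272 370
blue visible tool y [-0.02678884  0.02327527] x [0.05416997 0.05577769]
```

Request:
carry_out(plan=[[-0.05, -0.1, 0, 0, 0, 0, 50], [-0.05, -0.1, 0.15, 0, 0, 0, 50], [-0.05, -0.1, 0.3, 0, 0, 0, 50], [-0.05, -0.1, 0.45, 0, 0, 0, 50], [-0.05, -0.1, 0.45, 0, 0, 0, 50], [-0.05, -0.1, 0.45, 0, 0, 0, 50]])

```text
time: 13.13
position: [0.5154, -0.124, 0.0618]
tcp_rot: [0.996, -0.089, 0.0, -0.0]
wrist_force: [-0.8, 0.2, -1.0]
finger_gap: 0.0548
finger_force: 43.7
```

Request:
carry_out(plan=[[0, 0, 0.03, 0, 0, 0, 68], [0, 0, 0.03, 0, 0, 0, 74], [0, 0, 0.03, 0, 0, 0, 85], [0, 0, 0, 0, 0, 0, 100], [0, 0, -1, 0, 0, 0, 100], [0, 0, -3, 0, 0, 0, 100], [0, 0, -6, 0, 0, 0, 100], [0, 0, -8, 0, 0, 0, 100], [0, 0, -9, 0, 0, 0, 100], [0, 0, -9, 0, 0, 0, 100], [0, 0, -9, 0, 0, 0, 100]])

```text
time: 14.05
position: [0.5155, -0.124, 0.1521]
tcp_rot: [0.996, -0.089, 0.001, 0.0]
wrist_force: [-0.1, -0.5, -0.2]
finger_gap: 0.0852
finger_force: 0.0
```

```bash
python3 - <<'E'
from h import *
f=r.grab_frame('wrist');W=cloud(f)
K,R,t=f['intrinsics'],f['R'],f['t']
cv2.imwrite('pics/w8.png',cv2.resize(f['image'][90:310,230:500,::-1],None,fx=2.6,fy=2.6,interpolation=cv2.INTER_NEAREST))
m=(W[...,2]>.066)&(W[...,2]<.078);n,l,s,_=cv2.connectedComponentsWithStats(m.astype(np.uint8))
for i in range(1,n):
    if s[i,4]>150:
        q=W[l==i];print(s[i,:4],cv2.minAreaRect((q[:,:2]*1000).astype(np.float32)),np.median(q[:,2]))
rel([.4735,-.2135,.11],24.4)
E
```

```text
[ 0  0 29 14] ((695.6680908203125, 61.73139190673828), (3.5827741622924805, 22.834945678710938), 10.152593612670898) 0.07057725429927245
[288 140  72 128] ((515.0380249023438, -123.41657257080078), (56.19754409790039, 111.3872299194336), 79.79869079589844) 0.07197375465922455
[414 209  42  52] ((474.8785705566406, -212.67181396484375), (45.597877502441406, 16.184268951416016), 24.13348960876465) 0.07649611663200508
at [ 0.5147 -0.1237  0.1512] xdeg -10.15 shift [-2.47  9.56  4.12] rv [-0.001  0.001 -0.603] t 14.1
```

View pics/w8.png

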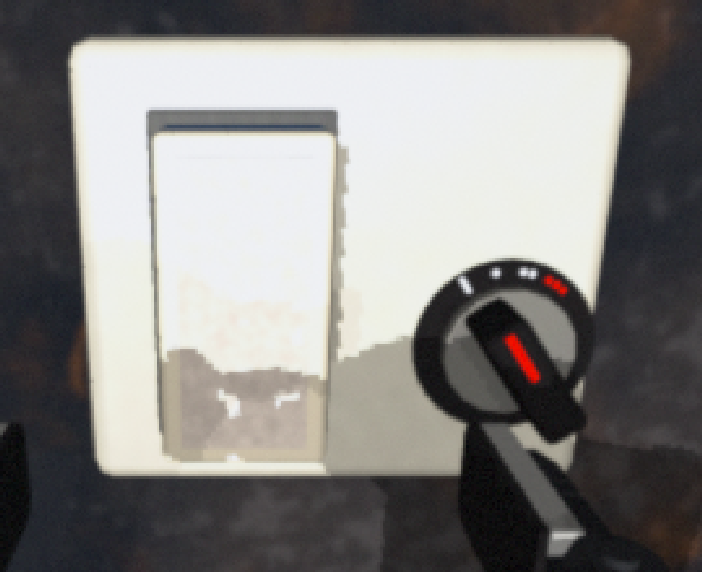

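The stack is squared up: white (crop cols 153-335) lies directly over blue within the deck. The dial is at crop (345, 525). I'll move above it with the fingers half closed.

Request:
carry_out(plan=[[-2.5, 9.55, 0, 0, 0, -0.603, 45], [-2.5, 9.55, 0, 0, 0, -0.603, 45], [-2.5, 9.55, 0, 0, 0, -0.603, 45], [-2.5, 9.55, 0, 0, 0, -0.603, 45], [-2.5, 9.55, 2, 0, 0, -0.603, 45], [-2.5, 9.55, 4.5, 0, 0, -0.603, 45], [-2.5, 9.55, 5.5, 0, 0, -0.603, 45], [-2.5, 9.55, 5.5, 0, 0, -0.603, 45], [-2.5, 9.55, 5.5, 0, 0, -0.603, 45], [-2.5, 9.55, 5.5, 0, 0, -0.603, 45]])

```text
time: 14.93
position: [0.4742, -0.2136, 0.097]
tcp_rot: [0.977, 0.211, 0.0, -0.0]
wrist_force: [-0.6, -0.8, -0.9]
finger_gap: 0.0384
finger_force: 0.0
```

```bash
python3 - <<'E'
from h import *
f=r.grab_frame('wrist');save(f,'w9');W=cloud(f)
m=(W[...,2]>.071)&(W[...,2]<.08);n,l,s,_=cv2.connectedComponentsWithStats(m.astype(np.uint8))
for i in range(1,n):
    if s[i,4]>100:
        q=W[l==i];print(s[i,:4],cv2.minAreaRect((q[:,:2]*1000).astype(np.float32)),np.median(q[:,2]))
rel([.474,-.2137,.052],24.4);print(r.get_obs()['finger_gap'])
E
```

```text
[129   0 173 215] ((515.0909423828125, -123.88882446289062), (54.884525299072266, 110.48624420166016), 79.73995971679688) 0.07202823517374933
[312 201  26  69] ((474.7552185058594, -212.93890380859375), (46.26848602294922, 15.771599769592285), 24.216402053833008) 0.076624087921827
at [ 0.4746 -0.2138  0.0975] xdeg 24.39 shift [-0.06 -0.04  4.55] rv [ 0.001 -0.001 -0.   ] t 14.98
0.03843160124372594
```

View pics/w9.png

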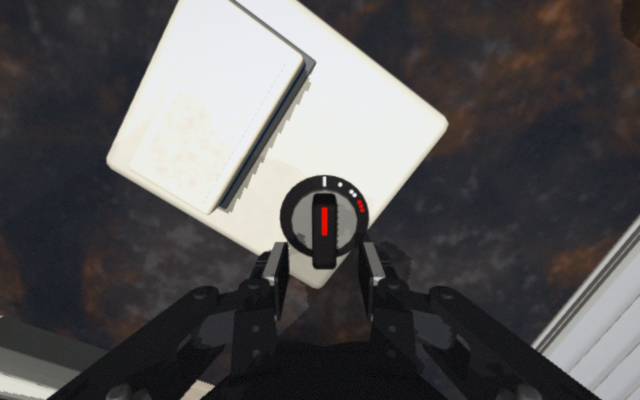

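The bar (col 325) is centred between the pads (cols 288-365). Now down, and grip it.

Request:
carry_out(plan=[[0, 0, 1.5, 0, 0, 0, 45], [0, 0, 3, 0, 0, 0, 45], [0, 0, 4, 0, 0, 0, 45], [0, 0, 4.4, 0, 0, 0, 45], [0, 0, 4.4, 0, 0, 0, 45], [0, 0, 4.4, 0, 0, 0, 30], [0, 0, 4.4, 0, 0, 0, 20], [0, 0, 4.4, 0, 0, 0, 12], [0, 0, 4.4, 0, 0, 0, 10], [0, 0, 4.4, 0, 0, 0, 10], [0, 0, 4.4, 0, 0, 0, 10], [0, 0, 4.4, 0, 0, 0, 10], [0, 0, 4.4, 0, 0, 0, 10]], newtons=60)

```text
time: 16.07
position: [0.4745, -0.2138, 0.0537]
tcp_rot: [0.977, 0.211, 0.001, 0.0]
wrist_force: [-1.6, -0.1, 6.3]
finger_gap: 0.0149
finger_force: 60.2
```

Request:
carry_out(plan=[[0, 0, 0, 0, 0, 0.1, 5], [0, 0, 0, 0, 0, 0.2, 5], [0, 0, 0, 0, 0, 0.3, 5], [0, 0, 0, 0, 0, 0.4, 5], [0, 0, 0, 0, 0, 0.5, 5], [0, 0, 0, 0, 0, 0.6, 5], [0, 0, 0, 0, 0, 0.7, 5], [0, 0, 0, 0, 0, 0.8, 5], [0, 0, 0, 0, 0, 0.9, 5], [0, 0, 0, 0, 0, 1.0, 5], [0, 0, 0, 0, 0, 1.1, 5], [0, 0, 0, 0, 0, 1.18, 5], [0, 0, 0, 0, 0, 1.22, 5], [0, 0, 0, 0, 0, 1.22, 5], [0, 0, 0, 0, 0, 1.22, 5], [0, 0, 0, 0, 0, 1.22, 5]])

```text
time: 17.4
position: [0.4745, -0.2135, 0.0537]
tcp_rot: [0.922, -0.387, 0.001, -0.0]
wrist_force: [0.8, 1.9, 7.4]
finger_gap: 0.0147
finger_force: 60.5
```

```bash
python3 - <<'E'
from h import *
rel([.474,-.2137,.052],24.4-np.degrees(1.22))
o=r.get_obs();print(o['wrist_force'],o['wrist_torque'],o['finger_force'],o['finger_gap'])
for c in ['side','scene']:
    f=r.grab_frame(c);W=cloud(f)
    m=(np.hypot(W[...,0]-.474,W[...,1]+.2137)<.05)&(W[...,2]>.06)&(W[...,2]<.08)
    im=f['image'].astype(int);e=m&(im[...,0]>1.7*im[...,1])&(im[...,0]>70);print('red',e.sum(),np.nanmean(W[e],0) if e.any() else '')
    m=(W[...,2]>.066)&(W[...,2]<.077)&(im.sum(2)>400)&(np.hypot(W[...,0]-.515,W[...,1]+.124)<.08)
    q=W[m];print('white',len(q),cv2.minAreaRect((q[:,:2]*1000).astype(np.float32)))
    if c=='side': side=f['image']
    for n in ['tumbler','espresso_cup']:
        for d in r.silhouettes(n,c)[:1]: print(n,d['centre'])
f=r.grab_frame('wrist')
cv2.imwrite('pics/end.png',np.hstack([cv2.resize(side[190:350,250:430],None,fx=2.2,fy=2.2),cv2.resize(f['image'][:,:],(563,352))])[:,:780,::-1])
E
```

```text
at [ 0.4745 -0.2135  0.0537] xdeg -45.5 shift [-0.03  0.05  0.17] rv [-0.001 -0.001  0.   ] t 17.4
[0.77527265 1.88667287 7.36222512] [0.38862169 0.00441973 0.16821602] 60.49460828304291 0.014740976205199971
red 0 
white 334 ((514.2604370117188, -125.39826965332031), (58.604713439941406, 112.31486511230469), 79.22632598876953)
tumbler [188.7, 371.7]
red 10 [ 0.48309317 -0.2220386   0.07366244]
white 539 ((509.3381042480469, -147.1109619140625), (110.63875579833984, 111.90278625488281), 81.32144165039062)
espresso_cup [220.3, 245.2]
```

View pics/end.png

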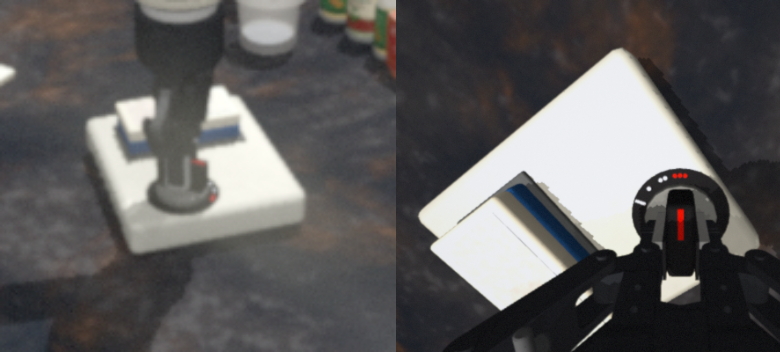

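The pointer is at the three red dots (wrist inset, about row 178, col 680), with 60 N grip and 0.17 N m spring moment, and the stack is undisturbed. I'll hand it in.

```bash
python3 -c "
from rig import r
print(r.finish_job())"
```

```text
the job is handed in; nothing more can be done
None
```

The job is handed in at about 17.5 s of the 58 s allowed: the blue plate is on the deck with the white plate squared on top, and the gripper is still holding the dial at the three red dots. The tumbler and cup were not touched.

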